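Nudge the sieve disc into its seat and close the keeper

TASK

On the small sieve shaker, nudge the brass-rimmed sieve disc across the plate with the fingers until it drops flat into the round black-bottomed seat, then push the red knob to swing the keeper arm over it, all the way to its stop. Only push the disc along: never lift it off the plate. Leave the blue-rimmed disc, the thumb nut on the plate and everything else on the bench where they are.

Things in the scene. Friction and masses are not known exactly. Their poses are not given: they have to be found in the camera images.
- shaker: small white shaker with a blue stripe, fixed to the bench. Its flat aluminium top plate is 250 x 220 mm (own x by own y) and level, top face 80 mm above the bench. Origin: centre of the underside, on the bench; own x runs from the loading end (near the robot, where both discs lie) to the keeper's pivot end, own z up
- seat (a point): centre of the floor of the round seat, a 64 mm wide, 9 mm deep recess in the top plate with a black floor and a 1.5 mm bevelled lip; 45 mm along the shaker's +x from its centre, 71 mm above the bench. Axes as the shaker's
- brass_sieve: sieve disc with a brass rim and grey mesh, the one to be loaded: 60 mm diameter, 8 mm thick, 40 to 85 g, alike on both faces. Starts flat on the top plate. Origin: centre of its underside, z up. It tips and starts to drop into the seat once its centre is within about 11 mm of the seat's centre, and when down it lies 1 mm below the plate's top face
- blue_sieve: like the brass-rimmed disc but with a blue rim; lies beside it on the plate (either may be on the left), to be left alone. Origin: centre of its underside
- keeper (a joint): angle of the keeper arm, rad: 0 = closed, against its stop, the arm lying over the seat along the shaker's -x from its pivot; grows as the arm swings out towards the shaker's +y side; starts at 1.0 to 1.5. It turns on an upright pin with slight friction (under 1 N at the knob) and stays where it is left. The arm is a flat steel bar 16 mm wide, its underside 4 mm and its top 9 mm above the plate, so it passes over a disc only when that lies down in the seat
- keeper_knob (a point): centre of the top face of the red knob at the arm's free end: an upright round post 16 mm in diameter, its top 34 mm above the plate (114 mm above the bench), 90 mm from the pivot; sides may be pushed
- keeper_pivot (a point): top of the keeper's pivot pin, 11 mm above the plate, 110 mm along the shaker's +x from its centre
- thumb_nut: loose brass thumb nut, 24 mm wide, 16 mm tall, standing on the plate's corner on the side away from the knob. Origin: centre of its underside
- jar: amber jar with white cap, 64 mm wide, 85 mm tall, on the bench. Origin: centre of its underside
- beaker: glass beaker, 72 mm wide, 95 mm tall, on the bench. Origin: centre of its underside
- brush: cleaning brush lying on the bench. Origin: on its underside near the middle
- wrench: steel wrench lying on the bench. Origin: on its underside near the middle
- weight: steel 200 g calibration weight with a knob, 38 mm wide, 58 mm tall, on the bench. Origin: centre of its underside

How it is judged (in metres and radians):
On the way, in this order (a step that is already met when the one before it is completed fails the run):
1. the brass-rimmed disc lies flat in the seat, the keeper still open (horizontal distance between brass_sieve and seat below 0.004 m and z of brass_sieve in the frame of seat below 0.0025 m and angle between brass_sieve's own z axis and vertical below 0.06 rad and value of joint keeper above 0.5 rad), for 0.2 s.
2. the keeper is closed over it (horizontal distance between brass_sieve and seat below 0.004 m and z of brass_sieve in the frame of seat below 0.0025 m and angle between brass_sieve's own z axis and vertical below 0.06 rad and value of joint keeper below 0.1 rad), for 0.2 s.
At the end, for the whole second after the job is handed in: the brass-rimmed disc lies at rest in the seat (centre within 4 mm, underside within 2.5 mm of the seat floor, tilt under 0.06 rad), the keeper is within 0.1 rad of its stop, and the blue-rimmed disc is within 6 mm, the thumb nut within 10 mm and the other things within 20 mm of where they stood (all of step 2 and linear speed of brass_sieve below 0.02 m/s and distance of blue_sieve from where it was at the start of the episode below 0.006 m and distance of thumb_nut from where it was at the start of the episode below 0.01 m and distance of each of jar, beaker, brush, wrench, weight from where it was at the start of the episode below 0.02 m); the robot touches nothing.
It fails at once if the brass-rimmed disc is lifted more than 12 mm off the plate or tipped over 0.6 rad (z of brass_sieve in the frame of seat above 0.021 m or angle between brass_sieve's own z axis and vertical above 0.6 rad).
It fails at once if the blue-rimmed disc or the thumb nut is moved (more than 6 mm, 10 mm) (distance of blue_sieve from where it was at the start of the episode above 0.006 m or distance of thumb_nut from where it was at the start of the episode above 0.01 m).
It fails at once if a thing on the bench is moved more than 20 mm (distance of any of jar, beaker, brush, wrench, weight from where it was at the start of the episode above 0.02 m).
It also fails if it takes over 48 s, if anything falls off the work surface, if the arm or the gripper's body presses on something with over 40 N, if the wrist force passes 120 N, or if a joint passes its speed limit or range.

ROBOT

A 7-joint arm with a two-finger parallel gripper is mounted at the origin on the work surface. World frame = base frame: x ahead of the robot, y to its left, z up, the work surface at z = 0. Lengths are in mm, angles in rad, forces in N, time in s.
With the tool pointing down it reaches from about 350 to 775 mm from the base axis. Payload 3.1 kg.
Tool frame: the origin (TCP) lies on the mounting face of the last link; the fingertips stand 173 mm ahead of it and the grasp point (between the pads) lies 155 mm ahead of it; z points along the fingers, y is the direction in which the jaws open and shut (so a half turn about z gives the same grasp; the last joint's range is limited). The gripper opens to 85 mm and grips with 20 to 120 N. Pads are 22 mm wide; open, the fingers measure 114 mm over their backs; the gripper's body (76 mm by 85 mm) begins 54 mm behind the grasp point. The pads swing forward as they close: fully open they stand 13 mm farther back than shut.
Start: joints at [-1.316, 0.311, 0.014, 1.512, -0.004, 1.319, -0.027], TCP at [160.822, 525.974, 404.704] pointing down, gripper open.
Joint ranges: [-2.7, 2.7], [-0.3, 1.91], [-1.27, 1.3], [0.12, 2.57], [-1.44, 4.58], [0.2, 2.03], [-3.05, 3.05]. Speed limits (rad/s): [2.79, 2.79, 3.14, 3.14, 3.14, 3.14, 3.14].

INTERFACE

Orientations are given as a unit quaternion [x, y, z, w].
In Python, from station import telemetry, get_image, order gives the robot as it stands.
- The arm moves only by the tool jog_arm, never from a script. Its argument "series" is one flat list of numbers, 6 for each row, row after row: the shift along the world's x, y, z in mm, then the turn, a rotation vector about the world's x, y, z in degrees. In form: [x, y, z, ax, ay, az, x, y, z, ax, ay, az, ...]. A call has 1 to 20 rows; each row is the pose to reach, as a shift and turn from the pose measured when the call began; what a row does not reach only later rows make up. A row lasts 1/12 s, in which the tool goes at most 41.7 mm and 7.16 degrees, less where a joint would pass 70% of its speed; a pose out of reach is approached as far as the arm can. A call with a gripper value outside its range is refused whole. "hand" is the opening, from -1 (shut) to 1 (fully open), set as the call begins (left out, the last holds). The fingers move at their own pace and stop on an object; the grip force is fixed at half the most. Time passes only in rows, so rows that repeat a pose let the fingers close. It gives the time, the measured TCP pose, the force and the opening at its end, in the units of the state.
- telemetry.get_state(): the state, without advancing time (a new reading comes with each control period).
- get_image(name): name is "scene" or "top" or "wrist"; returns a dict with "img" (384x512x3 uint8, blue, green, red), "depth" (384x512 float32, mm along the optical axis (not along the pixel's ray), 0 where there is no reading), "mtx" (3x3 intrinsics, pixels), "cam_to_world" (4x4, takes a point from camera to world coordinates). Camera axes: x right, y down, z forward; pixel columns grow to the right and rows downward; lengths in mm; the calibration is good to about 2 mm. A picture is of the moment at which its call begins.
- order.hand_in(): hands the job in, once; it reports no verdict.
The state is a dict: "clock": time; "qpos": joint angles; "qvel": joint speeds; "effort": joint torques, N m; "eef_pos": TCP position; "tcp_rot": TCP orientation; "ft_force": force on the tool from outside, world axes, zero at the start; "wrist_torque": the same for the moment, N m; "grip_width": finger opening in mm.
Only numpy, scipy, OpenCV 4.12 (cv2) and the standard library are available. Lean on these libraries where they do the work, as an engineer would, in place of code of your own. Each camera call takes 0.05 s, during which the arm holds its last target. There are 200 camera calls.

## Working session

There is one attempt and no reset: what is moved stays moved. The work goes in short steps, Python scripts to look and compute and a tool call to move; the robot and the scene stay as the last step left them, time stands still between calls to the robot, and variables do not carry over. Pictures are saved under pics/ and viewed, about 8 in all and at most 12, crops included, and the job is handed in when it is done.

Besides the shell and the picture viewer there is one more tool, called after "Emit:" by a JSON object that holds its "fn" and its "kwargs", one argument or row to a line. jog_arm: Moves the arm, as the interface text tells. Its arguments: {"type":"object","properties":{"series":{"type":"array","items":{"type":"number"}},"hand":{"type":"number"}},"required":["series"]}

```bash
mkdir -p pics; ls; cat > h.py <<'E'
import numpy as np, cv2, sys
from station import telemetry, get_image, order
def cast(im,uv,z):
    K=im["mtx"];T=im["cam_to_world"]
    d=T[:3,:3]@np.linalg.inv(K)@np.array([uv[0],uv[1],1.0]);o=T[:3,3]
    return o+d*(z-o[2])/d[2]
def proj(im,p):
    T=np.linalg.inv(im["cam_to_world"]);c=T[:3,:3]@np.array(p,float)+T[:3,3];q=im["mtx"]@c
    return q[:2]/q[2]
E
python3 - <<'E'
from h import *
a=get_image("top");b=get_image("scene")
np.savez("first.npz",**{k+n:v[k] for n,v in (("t",a),("s",b)) for k in v})
cv2.imwrite("pics/top.png",a["img"]);cv2.imwrite("pics/scene.png",b["img"])
print(a["mtx"],a["cam_to_world"],b["cam_to_world"]); print(telemetry.get_state())
E
```

```text
pics
[[379.4359425    0.         253.84224868]
 [  0.         379.4359425  186.98845188]
 [  0.           0.           1.        ]] [[ 2.67552061e-02 -9.91870124e-01  1.24409870e-01  3.65317420e+02]
 [-9.99394245e-01 -2.37698396e-02  2.54192476e-02 -3.61400319e+01]
 [-2.22553897e-02 -1.25014605e-01 -9.91905261e-01  1.17126175e+03]
 [ 0.00000000e+00  0.00000000e+00  0.00000000e+00  1.00000000e+00]] [[ 1.97851565e-01  7.41011891e-01 -6.41682270e-01  1.32711796e+03]
 [ 9.80167410e-01 -1.42042837e-01  1.38187120e-01 -2.00840086e+02]
 [ 1.12519288e-02 -6.56296587e-01 -7.54419104e-01  1.05042158e+03]
 [ 0.00000000e+00  0.00000000e+00  0.00000000e+00  1.00000000e+00]]
{'clock': 0.1, 'qpos': array([-1.31574708,  0.31165226,  0.01397468,  1.51289315, -0.00439019,
        1.31919931, -0.02720453]), 'qvel': array([ 1.48920598e-03, -8.22188371e-04, -1.54284165e-04, -6.05113477e-03,
        4.76904236e-05,  3.65734221e-04,  7.39703144e-04]), 'effort': array([ 8.09681205e-04, -3.80851328e+01,  1.46711930e-01, -2.31239086e+01,
        1.22223044e-02,  8.12157610e-03,  2.27135524e-05]), 'eef_pos': array([160.70956052, 525.69949168, 403.72709992]), 'tcp_rot': array([ 1.47785284e-01,  9.89018900e-01, -1.05495711e-03, -1.10622917e-04]), 'ft_force': array([-0.65227668,  1.02123012, -0.1164481 ]), 'wrist_torque': array([-0.02305387, -0.03039759,  0.0089255 ]), 'grip_width': 85.19735731886942}
```

View pics/top.png

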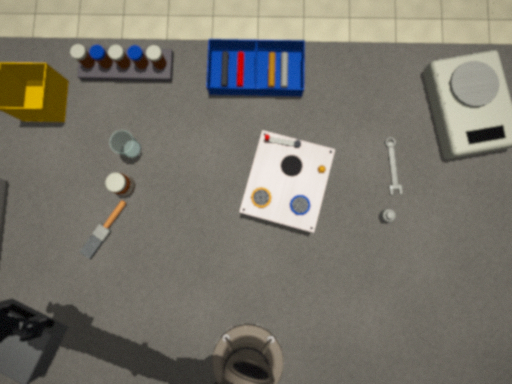

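View pics/scene.png

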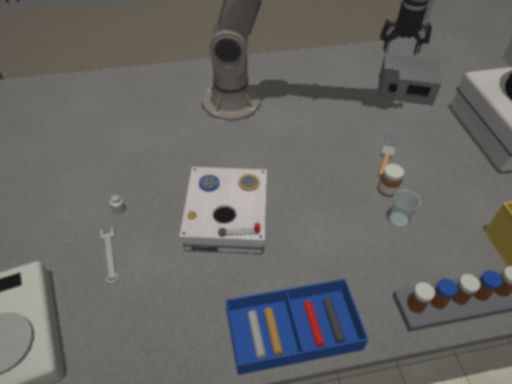

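Top view: shaker plate around (288,183), brass disc (261,197), blue disc (300,204), black seat (291,165), red knob (267,138), pivot (297,144), nut (321,169). The scene view agrees.

```bash
cat >> h.py <<'E'
def blobs(im,lo,hi,win,amin=8):
    x0,y0,x1,y1=win
    m=cv2.inRange(cv2.cvtColor(im["img"],cv2.COLOR_BGR2HSV),lo,hi)
    k=np.zeros_like(m);k[y0:y1,x0:x1]=m[y0:y1,x0:x1]
    cs,_=cv2.findContours(k,cv2.RETR_EXTERNAL,cv2.CHAIN_APPROX_NONE)
    return sorted([c for c in cs if cv2.contourArea(c)>amin],key=cv2.contourArea,reverse=True)
E
python3 - <<'E'
from h import *
d=np.load("first.npz")
t={k:d[k+"t"] for k in("img","depth","mtx","cam_to_world")};s={k:d[k+"s"] for k in("img","depth","mtx","cam_to_world")}
W={"t":(232,122,345,240),"s":(170,160,280,260)}
C={"brass":((10,90,90),(30,255,255),80),"blue":((100,90,50),(130,255,255),80),"black":((0,0,0),(179,255,45),72),"red":((0,150,80),(8,255,255),112),"white":((0,0,165),(179,45,255),80)}
for n,im in(("t",t),("s",s)):
  for c,(lo,hi,z) in C.items():
    for b in blobs(im,lo,hi,W[n])[:3]:
      h=cv2.convexHull(b);
      (cx,cy),(w,hh),a=cv2.minAreaRect(h)
      print(n,c,round(cv2.contourArea(h)),np.round([cx,cy,w,hh],1),cast(im,(cx,cy),z).round(1))
      if c=="white":
        for p in cv2.boxPoints(((cx,cy),(w,hh),a)): print("   corner",cast(im,p,80).round(1))
        break
E
```

```text
t brass 306 [260.5 197.   19.   20. ] [473.5 -28.2  80. ]
t brass 34 [321.5 169.    6.    7. ] [ 559.6 -203.3   80. ]
t blue 282 [299.5 204.5  18.4  18.4] [ 454.6 -140.8   80. ]
t black 162 [292.3 163.9  15.7  12.6] [ 574.2 -119.    72. ]
t red 10 [266.5 137.    4.    3. ] [643.1 -41.3 112. ]
t white 6686 [287.4 180.4  78.3  86.7] [ 523.8 -105.    80. ]
   corner [428.9  34.9  80. ]
   corner [677.6 -24.7  80. ]
   corner [ 620.2 -246.9   80. ]
   corner [ 375.8 -182.3   80. ]
s brass 160 [248.2 184.2  19.1  10.4] [477.2 -29.7  80. ]
s brass 26 [191.5 214.    5.    6. ] [ 554.2 -200.4   80. ]
s blue 174 [209.2 184.4  11.3  18.7] [ 457.1 -138.9   80. ]
s black 189 [224.  214.5  13.   18. ] [ 566.2 -114.1   72. ]
s white 5334 [223.2 202.6  82.5  68.6] [ 530.8 -110.5   80. ]
   corner [ 619.  -235.5   80. ]
   corner [ 374.3 -204.7   80. ]
   corner [431.   31.1  80. ]
   corner [668.3 -27.8  80. ]
```

Emit:
{"fn": "jog_arm", "kwargs": {
  "series": [239,-226,0,0,0,-25,239,-226,0,0,0,-25,239,-226,0,0,0,-25,239,-226,0,0,0,-25,239,-226,0,0,0,-25,239,-226,0,0,0,-25,239,-226,0,0,0,-25,239,-226,0,0,0,-25,309,-586,0,0,0,-25,309,-586,0,0,0,-25,309,-586,0,0,0,-25,309,-586,0,0,0,-25,309,-586,0,0,0,-25,309,-586,0,0,0,-25,309,-586,0,0,0,-25,309,-586,0,0,0,-25,309,-586,0,0,0,-25,309,-586,0,0,0,-25,309,-586,0,0,0,-25,309,-586,0,0,0,-25],
  "hand": 0
}}

```text
clock: 1.77
eef_pos: [469.6, -59.5, 403.2]
tcp_rot: [0.358, 0.934, -0.001, -0.001]
ft_force: [-0.0, 0.7, -0.0]
grip_width: 42.9
```

```bash
python3 - <<'E'
from h import *
a=get_image("wrist");cv2.imwrite("pics/w1.png",a["img"]);np.savez("w1.npz",**a)
st=telemetry.get_state();print(st["clock"],st["eef_pos"],st["tcp_rot"],st["grip_width"],st["ft_force"]);print(a["cam_to_world"].round(3),a["mtx"][0,0])
E
```

```text
1.8167 [469.65170298 -58.70952819 403.23757156] [ 3.57231402e-01  9.34014994e-01 -6.94007027e-04 -1.11108277e-03] 42.440986172797246 [ 0.08361944 -0.37069702  0.0087905 ]
[[ 6.70000e-01  7.11000e-01  2.13000e-01  4.14170e+02]
 [ 7.42000e-01 -6.41000e-01 -1.94000e-01 -9.08000e+00]
 [-2.00000e-03  2.88000e-01 -9.58000e-01  3.72695e+02]
 [ 0.00000e+00  0.00000e+00  0.00000e+00  1.00000e+00]] 298.82955269393375
```

View pics/w1.png

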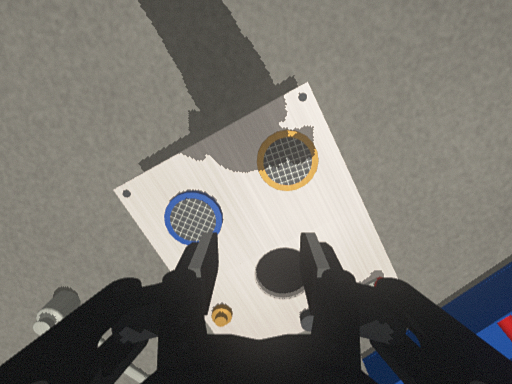

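Wrist view: brass disc (288,160), blue (193,217), seat (282,272) between the fingertips, nut (221,315), near plate corners about (307,83) and (115,190).

```bash
python3 - <<'E'
from h import *
im=dict(np.load("w1.npz"))
g=cv2.cvtColor(im["img"],cv2.COLOR_BGR2GRAY)
def circ(pts,z,n):
    P=np.array([cast(im,p,z)[:2] for p in pts]);A=np.c_[2*P,np.ones(len(P))]
    s=np.linalg.lstsq(A,(P**2).sum(1),rcond=None)[0];r=np.sqrt(s[2]+s[0]**2+s[1]**2)
    print(n,len(P),s[:2].round(1),"r",r.round(1),"res",np.std(np.linalg.norm(P-s[:2],axis=1)-r).round(2));return s[:2]
br=blobs(im,(12,130,60),(30,255,255),(240,110,340,215),5)
bp=cv2.convexHull(np.vstack(br))[:,0];b=circ(bp,85,"brass")
bl=cv2.convexHull(np.vstack(blobs(im,(105,120,40),(125,255,255),(150,170,235,260),5)))[:,0];circ(bl,85,"blue")
# seat rim: first bright->dark crossing along rays from centre
pts=[]
for a in np.deg2rad(np.arange(90,300,5)):
    for r in np.arange(15,40,.5):
        u,v=278+r*np.cos(a),272+r*np.sin(a)
        if g[int(round(v)),int(round(u))]>150: pts.append((u,v));break
s=circ(pts,80,"seat")
C=[cast(im,p,80)[:2] for p in((307,83),(115,190))]
e=C[0]-C[1];L=np.linalg.norm(e);yv=e/L;xv=np.array([yv[1],-yv[0]])
print("corners",np.round(C,1),"len",L,"yaw",np.degrees(np.arctan2(xv[1],xv[0])))
print("seat from corners",sum(C)/2+170*xv)
print("top-cam knob -> seat frame pivot", s+65*xv)
d=s-b;print("push",d,np.linalg.norm(d),np.degrees(np.arctan2(d[1],d[0])))
R=cv2.Rodrigues(np.zeros(3))[0]
from scipy.spatial.transform import Rotation as Ro
R=Ro.from_quat(telemetry.get_state()["tcp_rot"]).as_matrix();print("tool x,y",R[:,0].round(3),R[:,1].round(3))
# fingertip heights from depth
D=im["depth"];T=im["cam_to_world"];K=np.linalg.inv(im["mtx"])
for win in((185,225,220,275),(300,225,330,280)):
    vv,uu=np.mgrid[win[1]:win[3],win[0]:win[2]];z=D[win[1]:win[3],win[0]:win[2]]
    P=(K@np.c_[uu.ravel(),vv.ravel(),np.ones(uu.size)].T)*z.ravel();P=(T[:3,:3]@P).T+T[:3,3]
    P=P[(z.ravel()>0)&(P[:,2]>150)]
    q=(P-[469.65,-58.7,403.24])@R
    print("finger n",len(q),"tool z max",np.percentile(q[:,2],[50,90,99]).round(1),"tip x,y",q[q[:,2]>np.percentile(q[:,2],90)].min(0).round(1),q[q[:,2]>np.percentile(q[:,2],90)].max(0).round(1)) if len(q) else print("none")
E
```

```text
brass 30 [474.3 -26.4] r 29.4 res 0.3
blue 27 [ 455.3 -138.5] r 29.5 res 0.24
seat 42 [ 569.2 -111.8] r 32.2 res 0.53
corners [[ 432.1   34.3]
 [ 380.3 -177. ]] len 217.522988974693 yaw -13.776657555181334
seat from corners [ 571.30640533 -111.80338625]
top-cam knob -> seat frame pivot [ 632.28043364 -127.23967014]
push [ 94.8853561  -85.31875363] 127.60298006849358 -41.96115760664837
tool x,y [-0.745  0.667  0.002] [ 0.667  0.745 -0.002]
finger n 1240 tool z max [150.1 164.3 170.5] tip x,y [-10.4 -33.7 164.3] [ 12.3 -21.4 172.1]
finger n 1288 tool z max [148.7 163.8 169. ] tip x,y [-10.8  20.8 163.8] [ 11.9  33.2 172.2]
```

Emit:
{"fn": "jog_arm", "kwargs": {
  "series": [-29,63,0,0,0,0,-29,63,0,0,0,0,-29,63,-80,0,0,0,-29,63,-120,0,0,0,-29,63,-140,0,0,0,-29,63,-144,0,0,0,-29,63,-146,0,0,0,-29,63,-148,0,0,0,-29,63,-148,0,0,0,-29,63,-148,0,0,0,-29,63,-148,0,0,0]
}}

```text
clock: 2.73
eef_pos: [441.7, 4.5, 257.0]
tcp_rot: [0.357, 0.934, 0.0, 0.001]
ft_force: [0.1, 0.2, 0.0]
grip_width: 42.9
```

```bash
python3 - <<'E'
from h import *
a=get_image("wrist");cv2.imwrite("pics/w2.png",a["img"])
st=telemetry.get_state();print(st["clock"],st["eef_pos"],st["tcp_rot"],st["grip_width"],st["ft_force"])
E
```

```text
2.7833 [441.5528742    4.43491593 256.80267315] [3.57023309e-01 9.34095321e-01 3.22226011e-04 4.29731433e-04] 42.48061638120353 [-0.69009805 -0.35164569  0.20956284]
```

View pics/w2.png

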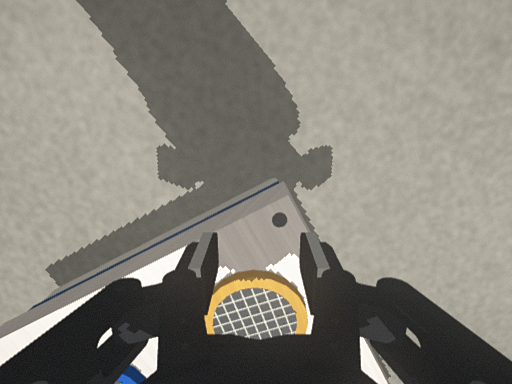

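Disc rim sits centred between the fingers (≈(257,310)); the tips clear the screw at (280,219). Push most of the way.

Emit:
{"fn": "jog_arm", "kwargs": {
  "series": [0,0,-2.5,0,0,0,4,-3.6,-2.5,0,0,0,9,-8.2,-2.5,0,0,0,14,-12.7,-2.5,0,0,0,19,-17.3,-2.5,0,0,0,24,-21.8,-2.5,0,0,0,29,-26.4,-2.5,0,0,0,34,-30.9,-2.5,0,0,0,39,-35.5,-2.5,0,0,0,44,-40,-2.5,0,0,0,49,-44.5,-2.5,0,0,0,54,-49.1,-2.5,0,0,0,59,-53.6,-2.5,0,0,0,64,-58.2,-2.5,0,0,0,69,-62.7,-2.5,0,0,0,74,-67.3,-2.5,0,0,0,79,-71.8,-2.5,0,0,0,83,-75.5,-2.5,0,0,0,86,-78.2,-2.5,0,0,0,89,-81,-2.5,0,0,0]
}}

```text
clock: 4.45
eef_pos: [530.8, -76.9, 254.2]
tcp_rot: [0.357, 0.934, 0.0, 0.0]
ft_force: [0.0, 0.8, -0.2]
grip_width: 42.4
```

```bash
python3 - <<'E'
from h import *
a=get_image("wrist");b=get_image("top");c=get_image("scene")
cv2.imwrite("pics/w3.png",np.hstack([cv2.resize(a["img"],(400,300)),cv2.resize(b["img"][110:245,215:350],(300,300)) ]))
st=telemetry.get_state();print(st["clock"],st["eef_pos"],st["tcp_rot"],st["grip_width"],st["ft_force"])
E
```

```text
4.6 [530.70098275 -76.86214086 254.24761085] [3.57235264e-01 9.34014259e-01 2.18889309e-04 5.30818833e-04] 42.49146665941714 [-0.7019774   0.29160062  0.02385192]
```

View pics/w3.png

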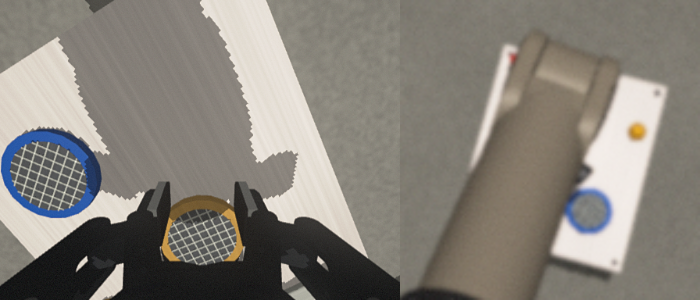

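Disc is centred in the fork, just short of the seat (left panel (203,228)); blue untouched. Now the final slow push.

Emit:
{"fn": "jog_arm", "kwargs": {
  "series": [1.5,-1.3,0,0,0,0,3,-2.7,0,0,0,0,4.5,-4,0,0,0,0,6,-5.4,0,0,0,0,7.5,-6.7,0,0,0,0,9,-8,0,0,0,0,10.5,-9.4,0,0,0,0,12,-10.7,0,0,0,0,13.5,-12,0,0,0,0,15,-13.4,0,0,0,0,16,-14.3,0,0,0,0,16,-14.3,0,0,0,0,16,-14.3,0,0,0,0]
}}

```text
clock: 5.68
eef_pos: [546.8, -91.3, 254.2]
tcp_rot: [0.357, 0.934, 0.0, 0.001]
ft_force: [-1.0, 0.6, -0.9]
grip_width: 42.6
```

```bash
python3 - <<'E'
from h import *
a=get_image("wrist");c=get_image("scene")
cv2.imwrite("pics/w4.png",np.hstack([cv2.resize(a["img"],(400,300)),cv2.resize(c["img"][150:270,160:300],(350,300)) ]))
st=telemetry.get_state();print(st["clock"],st["eef_pos"],st["tcp_rot"],st["grip_width"],st["ft_force"])
E
```

```text
5.7833 [546.68710459 -91.11157658 254.24040261] [3.57196949e-01 9.34028923e-01 2.39059518e-04 5.04368083e-04] 42.626819195582286 [-0.7698494   0.8231776  -0.18649544]
```

View pics/w4.png

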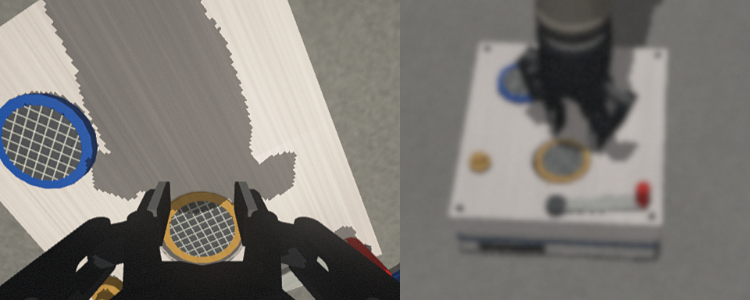

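Emit:
{"fn": "jog_arm", "kwargs": {
  "series": [0,0,10,0,0,0,0,0,40,0,0,0,0,0,80,0,0,0,0,0,120,0,0,0,18,-53,149,0,0,0,18,-53,149,0,0,0,18,-53,149,0,0,0,18,-53,149,0,0,0,18,-53,149,0,0,0]
}}

```text
clock: 6.53
eef_pos: [564.5, -143.3, 403.0]
tcp_rot: [0.357, 0.934, 0.001, -0.0]
ft_force: [0.7, 0.8, -0.2]
grip_width: 42.6
```

Emit:
{"fn": "jog_arm", "kwargs": {
  "series": [0,0,0,0,0,0,0,0,0,0,0,0,0,0,0,0,0,0,0,0,0,0,0,0,0,0,0,0,0,0,0,0,0,0,0,0],
  "hand": -1
}}

```text
clock: 7.03
eef_pos: [564.4, -143.1, 402.9]
tcp_rot: [0.357, 0.934, 0.001, -0.0]
ft_force: [0.5, -0.8, -0.6]
grip_width: -0.3
```

```bash
python3 - <<'E'
from h import *
a=get_image("wrist");cv2.imwrite("pics/w5.png",a["img"]);np.savez("w5.npz",**a)
st=telemetry.get_state();print(st["clock"],st["eef_pos"],st["tcp_rot"],st["grip_width"],st["ft_force"])
for p in((570,-112,80),(632,-127,91),(643,-41,114),(474,-26,88)): print(proj(a,p).round())
E
```

```text
7.0833 [ 564.42269093 -143.16307828  402.94668221] [ 3.56882372e-01  9.34148954e-01  7.97921744e-04 -2.59823356e-04] 0.2363232444699505 [-1.29813328 -0.30242216 -0.53064017]
[285. 162.]
[314. 219.]
[402. 177.]
[289.  13.]
```

View pics/w5.png

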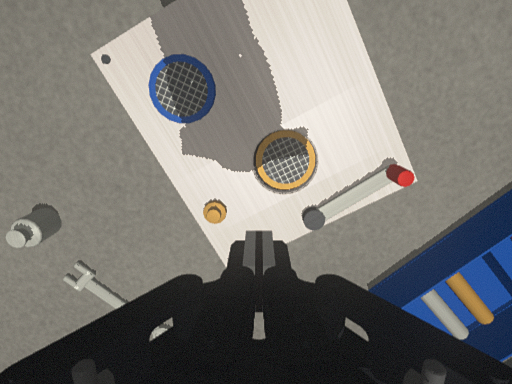

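Disc appears seated at (286,161), with a thin dark gap around it; knob at (401,177) side top, pivot (313,218). Check the disc numerically and measure the knob.

```bash
python3 - <<'E'
from h import *
im=dict(np.load("w5.npz"))
def circ(pts,z,n):
    P=np.array([cast(im,p,z)[:2] for p in pts]);A=np.c_[2*P,np.ones(len(P))]
    s=np.linalg.lstsq(A,(P**2).sum(1),rcond=None)[0];r=np.sqrt(s[2]+s[0]**2+s[1]**2)
    print(n,s[:2].round(1),"r",r.round(1));return s[:2]
b=circ(cv2.convexHull(np.vstack(blobs(im,(12,130,60),(30,255,255),(240,115,325,200),5)))[:,0],79,"brass")
circ(cv2.convexHull(np.vstack(blobs(im,(105,120,40),(125,255,255),(140,45,225,130),5)))[:,0],85,"blue")
D=im["depth"]
def wp(u,v):
    q=np.linalg.inv(im["mtx"])@[u,v,1]*D[v,u];return im["cam_to_world"][:3,:3]@q+im["cam_to_world"][:3,3]
# plane fit of disc heights vs plate
vv,uu=np.mgrid[128:194,252:322];P=np.array([wp(u,v) for u,v in zip(uu.ravel(),vv.ravel())])
r=np.linalg.norm(P[:,:2]-b,axis=1)
for n,m in(("rim",(r>25)&(r<29)),("plate",(r>35)&(r<42))):
    Q=P[m];Q=Q[abs(Q[:,2]-np.median(Q[:,2]))<4];c=np.linalg.lstsq(np.c_[Q[:,:2]-b,np.ones(len(Q))],Q[:,2],rcond=None)[0];print(n,"slope",c[:2].round(3),"z",c[2].round(2))
k=blobs(im,(0,140,60),(8,255,255),(370,150,430,200),5)+blobs(im,(172,140,60),(179,255,255),(370,150,430,200),5)
k=np.vstack(k)[:,0];print("knob box",k.min(0),k.max(0))
Z=np.array([wp(u,v) for u in range(382,420) for v in range(160,192)])
Z=Z[(Z[:,2]>111)&(Z[:,2]<118)];print("knob top by depth",len(Z),Z.mean(0).round(1))
piv=b+65*np.array([np.cos(np.radians(-13.8)),np.sin(np.radians(-13.8))]);print("pivot",piv,"img pivot",cast(im,(313,218),91).round(1))
kn=Z.mean(0)[:2];d=kn-piv;print("rad",np.linalg.norm(d),"ang",np.degrees(np.arctan2(d[1],d[0])), "keeper deg",166.2-np.degrees(np.arctan2(d[1],d[0])))
E
```

```text
brass [ 569.4 -110.7] r 29.3
blue [ 455.1 -137.9] r 29.6
rim slope [ 0.001 -0.001] z 79.05
plate slope [-0.     0.001] z 80.07
knob box [388 167] [413 186]
knob top by depth 242 [645.3 -39.  113.8]
pivot [ 632.48553848 -126.24563641] img pivot [ 630.5 -127.2   91. ]
rad 88.17182533121655 ang 81.63647411413736 keeper deg 84.56352588586263
```

Disc is seated flat: rim z 79.05 against plate 80.07, slope about 0. Move beside the knob with shut fingers.

Emit:
{"fn": "jog_arm", "kwargs": {
  "series": [116,99,0,0,0,-7,116,99,0,0,0,-14,116,99,0,0,0,-21,116,99,0,0,0,-28,116,99,0,0,0,-35,116,99,0,0,0,-42,116,99,-40,0,0,-49,116,99,-75,0,0,-56,116,99,-110,0,0,-56,116,99,-125,0,0,-56,116,99,-132,0,0,-56,116,99,-132,0,0,-56,116,99,-132,0,0,-56,116,99,-132,0,0,-56]
}}

```text
clock: 8.25
eef_pos: [681.3, -44.6, 273.3]
tcp_rot: [0.754, 0.657, 0.002, 0.002]
ft_force: [-0.1, -0.3, 1.1]
grip_width: -0.1
```

```bash
python3 - <<'E'
from h import *
from scipy.spatial.transform import Rotation as Ro
st=telemetry.get_state();p=st["eef_pos"];R=Ro.from_quat(st["tcp_rot"]).as_matrix();print(st["clock"],p,R[:,1].round(3),R[:,2].round(3),st["qpos"].round(2),st["ft_force"])
y0=np.degrees(np.arctan2(-R[1,1],-R[0,1]))%360;print("face normal",y0)
piv=np.array([632,-126.5])
for f,D in [(82,26)]+[(x,20.5) for x in list(range(82,167,6))+[169]]:
    a=np.radians(f);q=piv+89.5*np.array([np.cos(a),np.sin(a)])-D*np.array([-np.sin(a),np.cos(a)])
    print(f,(q-p[:2]).round(1),round(f+90-y0,1), "q",q.round())
E
```

```text
8.25 [681.28491262 -44.61795191 273.29539411] [ 0.991 -0.136  0.005] [ 0.006  0.    -1.   ] [-0.35  0.75  0.69  1.3  -0.48  1.25  0.22] [-0.06944296 -0.27048709  1.06207037]
face normal 172.18649361836492
82 [-11.1   3.1] -0.2 q [670. -41.]
82 [-16.5   3.9] -0.2 q [665. -41.]
88 [-25.7   6.8] 5.8 q [656. -38.]
94 [-35.1   8.8] 11.8 q [646. -36.]
100 [-44.6   9.8] 17.8 q [637. -35.]
106 [-54.2   9.8] 23.8 q [627. -35.]
112 [-63.8   8.8] 29.8 q [617. -36.]
118 [-73.2   6.8] 35.8 q [608. -38.]
124 [-82.3   3.8] 41.8 q [599. -41.]
130 [-91.1  -0.1] 47.8 q [590. -45.]
136 [-99.4  -5. ] 53.8 q [582. -50.]
142 [-107.2  -10.6] 59.8 q [574. -55.]
148 [-114.3  -17.1] 65.8 q [567. -62.]
154 [-120.7  -24.2] 71.8 q [561. -69.]
160 [-126.4  -32. ] 77.8 q [555. -77.]
166 [-131.2  -40.3] 83.8 q [550. -85.]
169 [-133.2  -44.7] 86.8 q [548. -89.]
```

Emit:
{"fn": "jog_arm", "kwargs": {
  "series": [-6,1.5,-1,0,0,0,-11,3,-1,0,0,0,-16.5,4,-1,0,0,0,-21,5.4,-1,0,0,3,-25.7,6.8,-1,0,0,6,-30.4,7.9,-1,0,0,9,-35.1,8.8,-1,0,0,12,-39.8,9.4,-1,0,0,15,-44.6,9.8,-1,0,0,18,-49.4,10,-1,0,0,21,-54.2,9.8,-1,0,0,24,-59,9.4,-1,0,0,27,-63.8,8.8,-1,0,0,30,-68.5,7.9,-1,0,0,33,-73.2,6.8,-1,0,0,36,-77.8,5.4,-1,0,0,39,-82.3,3.8,-1,0,0,42,-86.7,2,-1,0,0,45,-91.1,0,-1,0,0,48,-91.1,0,-1,0,0,48]
}}

```text
clock: 9.92
eef_pos: [589.1, -45.1, 273.0]
tcp_rot: [0.421, 0.907, 0.003, 0.001]
ft_force: [-0.3, -0.4, 0.4]
grip_width: 0.1
```

```bash
python3 - <<'E'
from h import *
from scipy.spatial.transform import Rotation as Ro
a=get_image("wrist");c=get_image("scene")
cv2.imwrite("pics/w6.png",np.hstack([cv2.resize(a["img"],(400,300)),cv2.resize(c["img"][150:270,160:300],(350,300)) ]))
st=telemetry.get_state();p=st["eef_pos"];R=Ro.from_quat(st["tcp_rot"]).as_matrix();print(st["clock"],p,st["ft_force"])
y0=np.degrees(np.arctan2(-R[1,1],-R[0,1]))%360;print("face normal",y0)
piv=np.array([632,-126.5])
for f in list(range(133,167,3))+[168,170,172]:
    a=np.radians(f);q=piv+89.5*np.array([np.cos(a),np.sin(a)])-20.5*np.array([-np.sin(a),np.cos(a)])
    print(f,(q-p[:2]).round(1),round(f+90-y0,1))
E
```

```text
10.0167 [589.85850148 -44.61572466 272.78566677] [ 1.10911028 -0.23441948 -0.5170624 ]
face normal 220.10150717246884
133 [-3.9 -2.4] 2.9
136 [-8. -5.] 5.9
139 [-12.   -7.7] 8.9
142 [-15.8 -10.6] 11.9
145 [-19.4 -13.8] 14.9
148 [-22.9 -17.1] 17.9
151 [-26.2 -20.6] 20.9
154 [-29.3 -24.2] 23.9
157 [-32.2 -28. ] 26.9
160 [-34.9 -32. ] 29.9
163 [-37.5 -36.1] 32.9
166 [-39.7 -40.3] 35.9
168 [-41.1 -43.2] 37.9
170 [-42.4 -46.2] 39.9
172 [-43.6 -49.1] 41.9
```

View pics/w6.png

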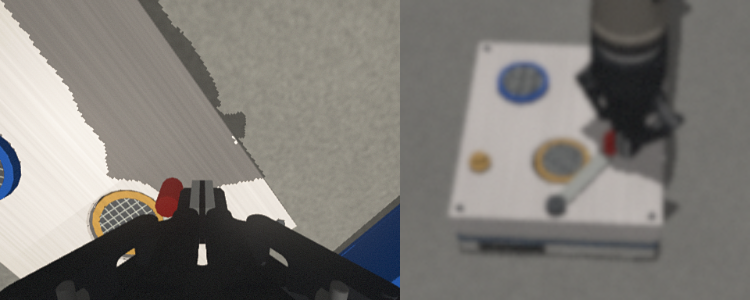

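The keeper is swinging with the push: the knob sits left of the fingers at (168,197) and the disc is still seated. Continue to the stop.

Emit:
{"fn": "jog_arm", "kwargs": {
  "series": [-4,-2.4,0,0,0,3,-8,-5,0,0,0,6,-12,-7.7,0,0,0,9,-15.8,-10.6,0,0,0,12,-19.4,-13.8,0,0,0,15,-22.9,-17.1,0,0,0,18,-26.2,-20.6,0,0,0,21,-29.3,-24.2,0,0,0,24,-32.2,-28,0,0,0,27,-34.9,-32,0,0,0,30,-37.5,-36,0,0,0,33,-38.6,-38.2,0,0,0,36,-39.7,-40.3,0,0,0,36,-39.7,-40.3,0,0,0,36]
}}

```text
clock: 11.18
eef_pos: [550.0, -85.1, 272.8]
tcp_rot: [0.122, 0.993, 0.003, -0.0]
ft_force: [-0.0, 0.7, -0.5]
grip_width: 0.2
```

Emit:
{"fn": "jog_arm", "kwargs": {
  "series": [-0.3,-1,0,0,0,0,-0.5,-2,0,0,0,0,-0.5,-2,0,0,0,0,-0.5,-2,0,0,0,0]
}}

```text
clock: 11.52
eef_pos: [549.6, -87.0, 272.8]
tcp_rot: [0.122, 0.992, 0.003, -0.0]
ft_force: [0.0, 0.1, -0.3]
grip_width: 0.3
```

```bash
python3 - <<'E'
from h import *
c=get_image("scene");st=telemetry.get_state();print(st["clock"],st["eef_pos"],st["ft_force"])
for b in blobs(c,(0,130,60),(8,255,255),(170,160,280,260),3): (x,y),r=cv2.minEnclosingCircle(b);print(x,y,r,cast(c,(x,y),107).round(1))
E
```

```text
11.5667 [549.5681091  -87.02205044 272.80629347] [ 0.20916382 -0.00210295  0.25576004]
225.0 201.0 3.1623775959014893 [ 548.6 -107.3  107. ]
```

Emit:
{"fn": "jog_arm", "kwargs": {
  "series": [-0.3,-1,0,0,0,0,-0.5,-2,0,0,0,0,-0.5,-2,0,0,0,0]
}}

```text
clock: 11.82
eef_pos: [549.4, -87.7, 272.8]
tcp_rot: [0.122, 0.993, 0.004, -0.0]
ft_force: [0.4, 4.0, -0.1]
grip_width: 0.2
```

Emit:
{"fn": "jog_arm", "kwargs": {
  "series": [-0.3,-1,0,0,0,0,-0.5,-2,0,0,0,0,-0.5,-2,0,0,0,0]
}}

```text
clock: 12.07
eef_pos: [549.2, -88.2, 272.8]
tcp_rot: [0.121, 0.993, 0.006, 0.0]
ft_force: [1.4, 4.7, 0.7]
grip_width: -0.3
```

Reaction of about 4–5 N: the keeper is at its stop. Back off and inspect.

Emit:
{"fn": "jog_arm", "kwargs": {
  "series": [2,8,0,0,0,0,4,18,0,0,0,0,4,18,40,0,0,-5,4,18,80,0,0,-10,15,-20,120,0,0,-16,15,-55,130,0,0,-22,15,-55,130,0,0,-28,15,-55,130,0,0,-28,15,-55,130,0,0,-28]
}}

```text
clock: 12.82
eef_pos: [564.1, -144.0, 403.1]
tcp_rot: [0.358, 0.934, 0.005, 0.002]
ft_force: [0.2, 0.2, 0.1]
grip_width: 0.4
```

```bash
python3 - <<'E'
from h import *
im=get_image("wrist");cv2.imwrite("pics/w7.png",im["img"])
st=telemetry.get_state();print(st["clock"],st["eef_pos"],st["ft_force"])
def hull(lo,hi,w,z):
    (x,y),r=cv2.minEnclosingCircle(cv2.convexHull(np.vstack(blobs(im,lo,hi,w,5))));return (round(x),round(y)),cast(im,(x,y),z).round(1)
print("brass",hull((12,130,60),(30,255,255),(240,115,325,200),79));print("blue",hull((105,120,40),(125,255,255),(140,45,225,130),85))
print("nut",hull((12,130,60),(30,255,255),(195,195,235,230),88), "before w5:")
o=im;im=dict(np.load("w5.npz"));print("brass",hull((12,130,60),(30,255,255),(240,115,325,200),79),"nut",hull((12,130,60),(30,255,255),(195,195,235,230),88),"blue",hull((105,120,40),(125,255,255),(140,45,225,130),85));im=o
D=im["depth"];vv,uu=np.mgrid[90:240,220:360];z=D[90:240,220:360].ravel()
P=(np.linalg.inv(im["mtx"])@np.c_[uu.ravel(),vv.ravel(),np.ones(uu.size)].T)*z;P=(im["cam_to_world"][:3,:3]@P).T+im["cam_to_world"][:3,3]
K=P[(P[:,2]>111)&(P[:,2]<118)];k=K.mean(0);print("knob",len(K),k.round(1))
d=k[:2]-[632,-126.5];print("r",np.linalg.norm(d),"keeper rad",np.radians(166.2)-np.arctan2(d[1],d[0]))
E
```

```text
12.8667 [ 564.24644746 -142.46211912  402.29545164] [ 0.44797988  0.62517707 -0.26331445]
brass ((283, 160), array([ 569.4, -110.3,   79. ]))
blue ((179, 88), array([ 454.4, -137.1,   85. ]))
nut ((212, 212), array([ 559.9, -198.1,   88. ])) before w5:
brass ((285, 160), array([ 569.2, -110.3,   79. ])) nut ((214, 212), array([ 559.7, -198. ,   88. ])) blue ((181, 88), array([ 454.2, -137.7,   85. ]))
knob 257 [ 545.1 -106.   113.8]
r 89.32095351993927 keeper rad -0.009018390003815213
```

View pics/w7.png

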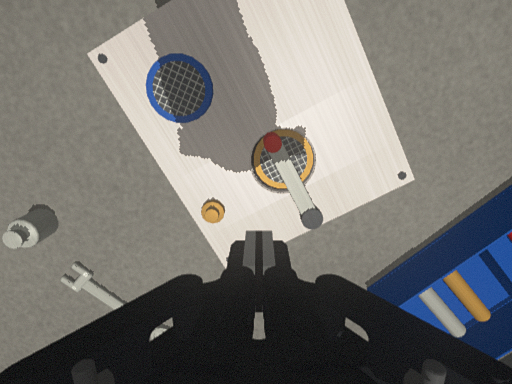

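The keeper lies over the seated disc (knob (272,142), disc (283,160)). Blue disc and nut are unmoved, and the robot is clear.

```bash
python3 -c "
from station import order
print(order.hand_in())"
```

```text
the job is handed in; nothing more can be done
None
```

I pushed the brass-rimmed disc across the plate with the two fingers set about 42 mm apart, and it dropped into the seat. I then swung the keeper over it with the fingers shut, until the stop pushed back with about 4–5 N, and handed in with the arm raised clear.

- **Disc:** it lay flat before closing, with its rim at 79.05 mm against the plate's 80.07 mm and no measurable tilt. After closing, its centre was 569.4, −110.3, within about 2 mm of my seat measurements. I did not repeat the height and tilt check after closing.
- **Keeper:** the final angle was about −0.01 rad, measured from the knob's position, so closed within measuring error.
- **Other things:** the blue-rimmed disc and the thumb nut show no movement beyond measuring noise (under 1 mm). The nut was only compared before and after closing. I did not measure the bench items again, but the arm's path stayed clear of them.
- **Disagreements:** none of the checks failed. The seat centre differed by about 2 mm between two ways of measuring it, and early top-camera readings were a few mm off the wrist-camera ones. I relied on the wrist camera.

The clock stood at about 12.9 s at hand-in.

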